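# Change over the resin-curing oven

## Task

Pull the curing oven's door all the way down, take the amber cured block off the tray that slides out with it and lay it flat on the cork mat, and lay all the pale uncured blocks flat on the tray, side by side. Then push the door fully up again, and only then press the red start lever down until it clicks and stays down. Leave the other things on the bench where they are.

Things in the scene. Friction and masses are not known exactly. Their poses are not given: they have to be found in the camera images.
- door (a joint): oven's front door, hinged along its bottom edge: 0 = shut (upright), grows as it swings down towards the robot, 1.52 = fully open (level, hard stop). White panel 312 wide x 140 high x 15 mm thick. The hinge has friction: the door stays at any angle; moving it takes 3 to 7 N at the handle. The tray inside is linked to it and slides out over the open door.
- door_grip (a point): centre of the door's handle, a black level cylinder, 22 mm thick, 36 mm long along the oven's y, on one steel stem in its middle; pinch it from above across its two ends (along y): it turns between the pads as the door swings. In the door: 175 mm above the hinge line, 35 mm out from the hinge plane, 35 mm beyond the door's upper edge. 235 mm above the table when shut, 34 when open.
- door_hinge (a point): middle of the hinge line (door's lower edge), 60 mm above the table, in the plane of the oven's front face (the door's inner face when shut). The point turns with the door.
- oven: white oven 330 wide (165 either side of the origin), 220 deep, 220 high, with a grey control column 100 mm wide at its -y side. Origin on the table under the middle of the chamber's front face, right below the hinge line; x points into the oven, y left along its front. Fixed.
- tray_in (a point): centre of the steel tray's inner floor, 114 mm above the table; inside 142 (x) x 292 (y) mm, rims 10 high, 4 thick. Axes as the oven's (x into the oven). Door shut: 105 mm behind the front plane, under the roof. Slides out in step with the door, 155 mm in all; door open: 50 mm in front of it. Blocks laid at tray x about -0.02 leave the gripper room before the oven.
- lever (a joint): angle of the red-knobbed start lever on the control column: 0 = up (sprung), 0.62 = fully down (hard stop). It is pushed up with up to about 11 N at the knob, less and less as it goes down; past about 0.49 it snaps on down by itself to 0.62 and a detent holds it there against about 4 N.
- lever_knob (a point): centre of the lever's red ball knob, 26 mm diameter, 70 mm from the pivot; it sticks out in front of the grey column towards the robot, about 142 mm above the table when up and 99 mm when down. Push it down from above.
- lever_pivot (a point): the lever's pivot, 120 mm above the table, 4 mm in front of the oven's front plane, axis along the oven's y; with the lever up the arm rises at 0.32 rad above level, with it down it dips 0.30 rad below level. The point turns with the lever.
- wait_mat: blue mat 200 x 200 x 3 mm, fixed to the bench, on which the uncured blocks wait; origin at the centre of its underside.
- cool_mat: cork mat 200 x 200 x 3 mm, fixed to the bench, for the cured block; origin at the centre of its underside.
- cured: amber cured resin block 64 (x) x 40 (y) x 28 (z) mm, about 80 g, with two brown spots on top and bottom; at the start it lies flat on the tray inside the oven. Origin at its centre. Either flat face may be up.
- raw1: pale grey-white uncured resin block 64 (x) x 40 (y) x 28 (z) mm, about 80 g, with two brown spots on top and bottom; at the start flat on the blue mat. Two to four of raw1 to raw4 are present (absent ones read None). Origin at its centre. Either flat face may be up.
- raw2: pale grey-white uncured resin block 64 (x) x 40 (y) x 28 (z) mm, about 80 g, with two brown spots on top and bottom; at the start flat on the blue mat. Two to four of raw1 to raw4 are present (absent ones read None). Origin at its centre. Either flat face may be up.
- raw3: pale grey-white uncured resin block 64 (x) x 40 (y) x 28 (z) mm, about 80 g, with two brown spots on top and bottom; at the start flat on the blue mat. Two to four of raw1 to raw4 are present (absent ones read None). Origin at its centre. Either flat face may be up.
- raw4: pale grey-white uncured resin block 64 (x) x 40 (y) x 28 (z) mm, about 80 g, with two brown spots on top and bottom; at the start flat on the blue mat. Two to four of raw1 to raw4 are present (absent ones read None). Origin at its centre. Either flat face may be up.
- bottle: bystander: white bottle with red cap, 52 diameter, 130 tall; origin at its base.
- jar: bystander: amber glass jar with white cap, 48 diameter, 70 tall; origin at its base.
- beaker: bystander: glass beaker, 70 diameter, 80 tall; origin at its base.
- slide_box: bystander: green slide box 100 x 80 x 35; origin at the centre of its underside.
- calculator: bystander: black calculator 130 x 80 x 14; origin at the centre of its underside.
- spatula: bystander: small spatula with wooden handle, 120 mm long, lying on the bench to the right of the oven.
There are look-alikes about, which are no part of the job. Leave any green look-alike of the raw1 alone.

How it is judged:
By the outcome, as a careful person would: the job done as asked, in the order asked, and still so for the second after the job is handed in, with the robot touching nothing.
Of raw1, raw2, raw3, raw4 only 2 to 4 are there at a start; the rules pass over those that are not, and their reading is None.
At some moment in a run one of raw1, raw2, raw3, raw4 may be knocked a few centimetres aside while the robot is not near it.
Once in a run the grip may slacken for a moment while it holds something.
It also fails if it takes over 210 s, if anything falls off the work surface, if the arm or the gripper's body presses on something with over 40 N, if the wrist force passes 120 N, or if a joint passes its speed limit or range.

## Robot

A 7-joint arm with a two-finger parallel gripper is mounted at the origin on the work surface. World frame = base frame: x ahead of the robot, y to its left, z up, the work surface at z = 0. Lengths are in m, angles in rad, forces in N, time in s.
With the tool pointing down it reaches from about 0.35 to 0.9 m from the base axis. Payload 7.2 kg.
Tool frame: the origin (TCP) lies at the very end of the fingers, on their centre line; the grasp point (between the pads) lies r.pinch_z behind it (r.pinch_z is the distance from the TCP to the grasp point, in m); z points along the fingers, y is the line along which they close (so a half turn about z gives the same grasp; the last joint's range is limited). The gripper opens to 88 mm and grips with 3 to 60 N. Pads are 20 mm wide; open, the fingers measure 115 mm over their backs; the gripper's body (75 mm by 178 mm) begins 61 mm behind the grasp point.
Start: joints at [1.209, 0.411, -0.013, 1.596, 0.006, 1.134, -0.082], TCP at [0.181, -0.598, 0.223] pointing down, gripper open.
Joint ranges: [-2.95, 2.95], [-0.29, 1.99], [-1.47, 1.44], [0.14, 2.54], [-1.03, 4.17], [0.13, 1.85], [-2.86, 2.86]. Speed limits (rad/s): [2.39, 2.39, 3.01, 3.01, 3.14, 3.14, 3.14].

## Interface

Orientations are given as [roll, pitch, yaw] about the fixed x, y, z axes, in that order (R = Rz(yaw) Ry(pitch) Rx(roll)).
In Python, from workcell import r gives the robot as it stands.
- The arm moves only by the tool servo_tool, never from a script. Its argument "increments" is a list of rows, each a list of 7 numbers: the turn, a rotation vector about the tool's x, y, z in rad, then the shift along the tool's x, y, z in m, then the finger opening in m, from 0 to 0.0878. In form: [[wx, wy, wz, dx, dy, dz, gripper], ...]. A call has 1 to 12 rows; each row shifts and turns the commanded pose from where the row before left it, along the tool's axes as they then stand; what a row does not reach is not made up. A row lasts 1/8 s, in which the tool goes at most 62.5 mm and 10.7 degrees, less where a joint would pass 70% of its speed; a pose out of reach is approached as far as the arm can. A call with a gripper value outside its range is refused whole. The fingers move at their own pace and stop on an object; "force" is the grip in N (left out, the last holds). Time passes only in rows, so rows that do not move let the fingers close. It gives the time, the measured TCP pose, the force, the opening and the grip force at its end, in the units of the state.
- r.sense(): the state, without advancing time (a new reading comes with each control period).
- r.camera(name): name is "scene" or "top" or "wrist"; returns (picture, depth): 420x560x3 uint8, red, green, blue; 420x560 float32, m along the optical axis (not along the pixel's ray), 0 where there is no reading.
- r.camera_model(name): a dict with "intrinsics" (3x3 intrinsics, pixels), "xyz" and "attitude" of the camera in the world. Camera axes: x right, y down, z forward; pixel columns grow to the right and rows downward; lengths in m; the calibration is good to about 2 mm. A picture is of the moment at which its call begins: read the wrist's pose just before it. camera_model takes no time and is no camera call; for the wrist camera it gives the pose at the moment of the call.
- r.sign_off(): hands the job in; it is judged then, once.
The state is a dict: "time_s": time; "joint_pos": joint angles; "dq": joint speeds; "joint_efforts": joint torques, N m; "ee_pos": TCP position; "tool_rot": TCP orientation; "wrist_force": force on the tool from outside, world axes, zero at the start; "wrist_torque": the same for the moment, N m; "grip_width": opening from 0.0 (shut) to 1.0 (fully open); "gripper_force": force on a finger pad.
Only numpy, scipy, OpenCV 4.12 (cv2) and the standard library are available. Lean on these libraries where they do the work, as an engineer would, in place of code of your own. Each camera call takes 0.05 s, during which the arm holds its last target. There are 200 camera calls.

## Working session

There is one attempt and no reset: what is moved stays moved. The work goes in short steps, Python scripts to look and compute and a tool call to move; the robot and the scene stay as the last step left them, time stands still between calls to the robot, and variables do not carry over. Pictures are saved under pics/ and viewed, at most 14 in all, crops included, and the job is handed in when it is done.

Besides the shell and the picture viewer there is one more tool, called after "Emit:" as name([rows], argument=value, ...), one row to a line, values as JSON. servo_tool: Moves the arm, as the interface text tells. Its arguments: {"type":"object","properties":{"increments":{"type":"array","items":{"type":"array","items":{"type":"number"}}},"force":{"type":"number"}},"required":["increments"]}

```bash
mkdir -p pics; ls; python3 - <<'E'
from workcell import r
import cv2,numpy as np
s=r.sense();print({k:np.round(v,3) for k,v in s.items()},r.pinch_z)
for n in("scene","top"):
    m=r.camera_model(n);print(n,m)
    p,d=r.camera(n);cv2.imwrite(f"pics/{n}0.png",p[:,:,::-1]);np.save(f"pics/{n}0.npy",d)
E
```

```text
pics
{'time_s': np.float64(0.0), 'joint_pos': array([ 1.209,  0.412, -0.013,  1.597,  0.006,  1.134, -0.082]), 'dq': array([ 0.001,  0.001, -0.002, -0.002,  0.   , -0.   , -0.   ]), 'joint_efforts': array([-1.0000e-03, -5.8795e+01,  6.4200e-01, -2.9108e+01, -5.4000e-02,
        1.8000e-02,  0.0000e+00]), 'ee_pos': array([ 0.181, -0.598,  0.222]), 'tool_rot': array([-3.14 ,  0.   ,  0.294]), 'wrist_force': array([-0.036,  0.228, -0.118]), 'wrist_torque': array([ 0.003, -0.002,  0.071]), 'gripper_force': np.float64(0.0), 'grip_width': np.float64(1.0)} 0.0187
scene {'intrinsics': array([[396.02755875,   0.        , 275.70886956],
       [  0.        , 396.02755875, 206.13331811],
       [  0.        ,   0.        ,   1.        ]]), 'xyz': array([ 1.38174177, -0.08807951,  0.96619412]), 'attitude': array([-2.3271641 ,  0.01160257,  1.50573177])}
top {'intrinsics': array([[530.53808803,   0.        , 284.91362273],
       [  0.        , 530.53808803, 210.03235498],
       [  0.        ,   0.        ,   1.        ]]), 'xyz': array([ 0.40769198, -0.04899875,  1.61062527]), 'attitude': array([-3.05157570e+00, -3.05311562e-04, -1.58287094e+00])}
```

View pics/scene0.png

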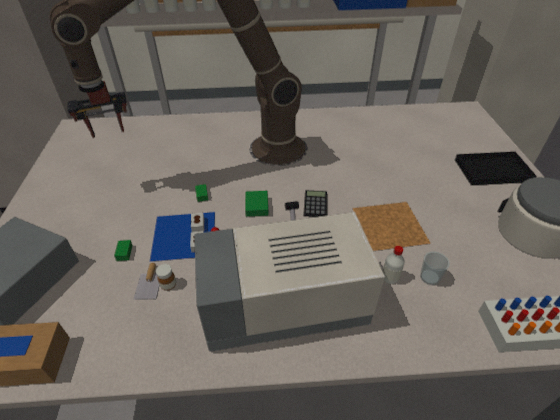

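View pics/top0.png

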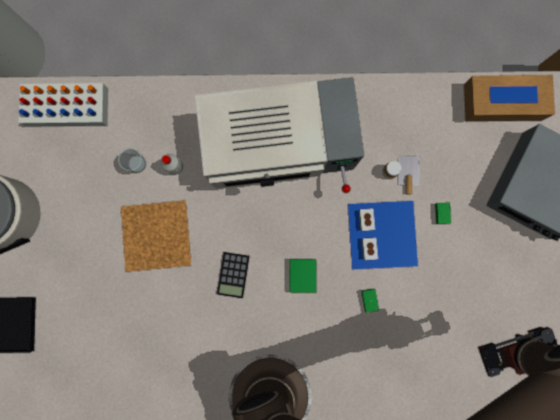

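The scene picture looks from behind the oven. The top view shows the oven roof around (265,130), the handle at (267,182), the lever knob at (346,188), the blue mat at (383,235) with two pale blocks at (367,219) and (370,249), and the cork mat at (156,236). Green look-alikes are at (443,213) and (370,300).

```bash
cat > h.py <<'E'
import numpy as np,cv2
from scipy.spatial.transform import Rotation as Ro
from workcell import r
def cam(n):
    m=r.camera_model(n); p,d=r.camera(n); return dict(K=m["intrinsics"],t=np.array(m["xyz"]),R=Ro.from_euler("xyz",m["attitude"]).as_matrix(),p=p,d=d)
def rays(c,uv):
    uv=np.atleast_2d(uv).astype(float); K=c["K"]
    return np.c_[(uv[:,0]-K[0,2])/K[0,0],(uv[:,1]-K[1,2])/K[1,1],np.ones(len(uv))]@c["R"].T
def plane(c,uv,z):
    d=rays(c,uv); return c["t"]+d*((z-c["t"][2])/d[:,2])[:,None]
def proj(c,P):
    q=(np.atleast_2d(P)-c["t"])@c["R"]; return q[:,:2]/q[:,2:]*[c["K"][0,0],c["K"][1,1]]+[c["K"][0,2],c["K"][1,2]]
def cloud(c):
    v,u=np.mgrid[:420,:560]; d=rays(c,np.c_[u.ravel(),v.ravel()])
    return (c["t"]+d*c["d"].reshape(-1,1)).reshape(420,560,3)
def tri(c1,u1,c2,u2):
    A=[];b=[]
    for c,u in((c1,u1),(c2,u2)):
        d=rays(c,u)[0];d/=np.linalg.norm(d);M=np.eye(3)-np.outer(d,d);A.append(M);b.append(M@c["t"])
    return np.linalg.lstsq(np.vstack(A),np.hstack(b),rcond=None)[0]
def hsv(c): return cv2.cvtColor(c["p"],cv2.COLOR_RGB2HSV)
def blobs(m,amin=30):
    cs,_=cv2.findContours(m.astype(np.uint8),cv2.RETR_EXTERNAL,cv2.CHAIN_APPROX_NONE)
    return sorted([c for c in cs if cv2.contourArea(c)>=amin],key=lambda c:-cv2.contourArea(c))
def rect(c,cnt,z):
    P=plane(c,cnt[:,0,:],z)[:,:2]; (x,y),(w,h),a=cv2.minAreaRect((P*1000).astype(np.float32))
    if w<h: w,h,a=h,w,a+90
    return np.round([x/1000,y/1000,z,w,h,(a+90)%180-90],4)
E
python3 - <<'E'
from h import *
c=cam("top");X=cloud(c);H=hsv(c);h,s,v=[H[...,i].astype(int) for i in range(3)]
s2=cam("scene");X2=cloud(s2);H2=hsv(s2)
# roof
m=abs(X[...,2]-.22)<.01
for b in blobs(m,2000): print("roof",rect(c,b,.22))
mm=m&(s<60)&(v>110)
for b in blobs(mm,1000): print("white roof",rect(c,b,.22))
print("depth z roof",np.median(X[...,2][m]))
m=(h>100)&(h<125)&(s>150)
for b in blobs(m,800): print("blue",rect(c,b,.003))
m=(h>8)&(h<22)&(s>100)&(v>90)
for b in blobs(m,1500): print("cork",rect(c,b,.003))
roi=np.zeros_like(m);roi[195:275,340:425]=1
m=roi&(X[...,2]>.018)
for b in blobs(m,100): print("block",rect(c,b,.031),np.median(X[...,2][cv2.drawContours(np.zeros(m.shape,np.uint8),[b],-1,1,-1)>0]))
def red(c):
    H=hsv(c);return ((H[...,0]<6)|(H[...,0]>174))&(H[...,1]>150)&(H[...,2]>70)
for cc,XX in((c,X),(s2,X2)):
    for b in blobs(red(cc),15):
        u=b[:,0].mean(0);
        if 150<u[0]<400:print("red",u,cv2.contourArea(b),XX[int(u[1]),int(u[0])])
for (x0,x1,y0,y1,n) in((180,345,165,200,"door"),):
  q=X[y0:y1,x0:x1].reshape(-1,3);
m=(X[...,2]>.225)&(X[...,2]<.26);m[:160]=0;m[:,:200]=0;m[:,330:]=0
for b in blobs(m,10): print("handle",rect(c,b,.246),b[:,0].mean(0))
cv2.imwrite("pics/crop1.png",cv2.resize(c["p"][150:280,200:430,::-1],None,fx=3.4,fy=3.4))
E
```

```text
roof [ 7.583000e-01 -3.620000e-02  2.200000e-01  4.293795e+02  2.222732e+02
 -8.379490e+01]
white roof [ 7.543000e-01  1.220000e-02  2.200000e-01  3.322173e+02  2.198396e+02
 -8.378730e+01]
depth z roof 0.2204580938990336
blue [ 4.750000e-01 -3.454000e-01  3.000000e-03  1.959577e+02  1.956900e+02
 -8.766380e+01]
cork [ 4.802000e-01  3.419000e-01  3.000000e-03  1.980188e+02  1.978728e+02
 -8.493630e+01]
cork [ 9.032000e-01 -7.629000e-01  3.000000e-03  2.497838e+02  1.241696e+02
  8.999600e+01]
block [ 4.31500e-01 -3.03000e-01  3.10000e-02  6.37483e+01  4.68472e+01
  3.77030e+00] 0.03140129403603531
block [ 5.16700e-01 -2.93800e-01  3.10000e-02  6.69087e+01  4.19589e+01
  3.63780e+00] 0.03184818472411077
red [165.54545455 159.13636364] 42.0 [0.69095088 0.28696298 0.12617285]
red [345.78947368 188.21052632] 34.5 [ 0.59825918 -0.21793791  0.15478118]
red [398.2 249.8] 51.5 [0.6930918  0.28417575 0.12898466]
handle [ 6.03800e-01 -3.60000e-03  2.46000e-01  3.49326e+01  2.16870e+01
 -8.42960e+01] [266.28205128 182.23076923]
handle [ 7.76000e-02 -2.39000e-02  2.46000e-01  2.59365e+01  7.72970e+00
 -6.80161e+01] [276.45454545 389.81818182]
handle [ 2.97000e-02 -5.33000e-02  2.46000e-01  3.05116e+01  6.17100e+00
  2.43536e+01] [288.20833333 409.45833333]
```

View pics/crop1.png

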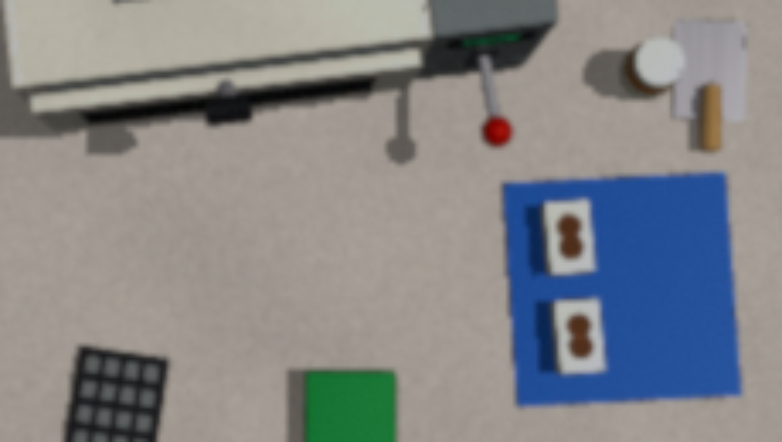

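The crop shows the two pale blocks, the handle (227,107 in the crop) and the red knob (497,130 in the crop). The oven yaw is about 6.2° and its origin about (0.645, 0.000). Next I move near the handle and measure it with the wrist camera.

```bash
cat >> h.py <<'E'
def go(p,yaw=None,pos=None):
    s=r.sense();R=Ro.from_euler("xyz",s["tool_rot"])
    if yaw is None: yaw=s["tool_rot"][2]
    T=Ro.from_euler("xyz",[np.pi,0,yaw])
    w=(R.inv()*T).as_rotvec(); d=T.inv().apply(np.array(p)-(s["ee_pos"] if pos is None else pos))
    print("t %.1f"%s["time_s"],"turn",np.round(w,3),"shift",np.round(d,4)); return d
YO=.1083;ex=np.array([np.cos(YO),np.sin(YO),0]);ey=np.array([-ex[1],ex[0],0]);O=np.array([.6449,.0003,0])
def ov(x,y,z): return O+ex*x+ey*y+[0,0,z]
def loc(P): q=np.asarray(P)-O; return np.round([q@ex,q@ey,q[2]],4)
E
python3 - <<'E'
from h import *
m=r.camera_model("wrist");s=r.sense();T=Ro.from_euler("xyz",s["tool_rot"]);C=Ro.from_euler("xyz",m["attitude"])
print(m["intrinsics"][0],T.inv().apply(m["xyz"]-s["ee_pos"]),np.round((T.inv()*C).as_matrix(),2))
go([.50,0,.40],YO)
E
```

```text
[355.17473093   0.         284.69866769] [ 0.07813801  0.00086121 -0.16304121] [[ 0.   -0.96 -0.29]
 [ 1.    0.    0.  ]
 [-0.   -0.29  0.96]]
t 0.2 turn [-0.001  0.     0.186] shift [ 0.3819 -0.56   -0.1779]
```

Emit:
servo_tool([
  [0,0,0.186,0,0,-0.02,0.087],
  [0,0,0,0.034,-0.05,-0.014,0.087],
  [0,0,0,0.034,-0.05,-0.014,0.087],
  [0,0,0,0.034,-0.05,-0.014,0.087],
  [0,0,0,0.034,-0.05,-0.014,0.087],
  [0,0,0,0.034,-0.05,-0.014,0.087],
  [0,0,0,0.034,-0.05,-0.014,0.087],
  [0,0,0,0.034,-0.05,-0.014,0.087],
  [0,0,0,0.034,-0.05,-0.014,0.087],
  [0,0,0,0.034,-0.05,-0.014,0.087],
  [0,0,0,0.034,-0.05,-0.014,0.087],
  [0,0,0,0,0,0,0.087],
])

```text
time_s: 1.7
ee_pos: [0.4668, -0.0598, 0.3835]
tool_rot: [-3.14, -0.002, 0.116]
wrist_force: [0.5, -0.4, -0.0]
grip_width: 0.989
gripper_force: 0.0
```

```bash
python3 - <<'E'
from h import *
c=cam("wrist");s=r.sense();print(s["ee_pos"],s["tool_rot"])
X=cloud(c)
cv2.imwrite("pics/w1.png",c["p"][:,:,::-1])
print(proj(c,ov(-.035,0,.235)))
m=(X[...,2]>.215)&(X[...,2]<.27)
for b in blobs(m,30): print(cv2.boundingRect(b),rect(c,b,.24))
go(ov(-.035,0,.300),YO)
E
```

```text
[ 0.46568866 -0.06283278  0.38274662] [-3.14143838e+00 -3.29296111e-04  1.12066299e-01]
[[233.14006978  11.71073823]]
(210, 0, 49, 35) [ 6.05300e-01 -5.20000e-03  2.40000e-01  3.73452e+01  2.36530e+01
 -8.33031e+01]
t 1.8 turn [-0.    -0.     0.004] shift [ 0.15   -0.0434  0.0827]
```

View pics/w1.png

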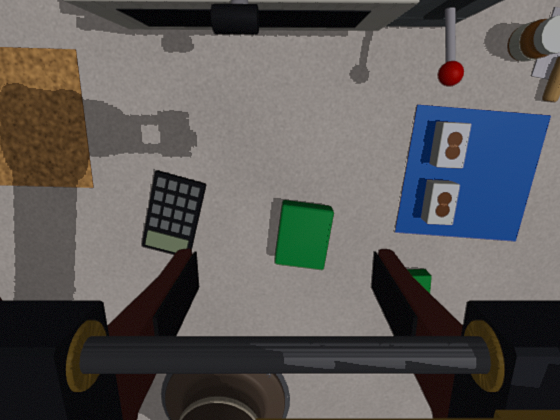

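The wrist view shows the handle at (235,18), the knob at (451,73) and both blocks on the blue mat at (454,145) and (443,204). I triangulate the handle and knob against the top view.

```bash
python3 - <<'E'
from h import *
c=cam("wrist");t=cam("top");X=cloud(c)
def dark(cc,x0,x1,y0,y1):
    m=np.zeros((420,560),np.uint8);m[y0:y1,x0:x1]=(cc["p"].max(2)<45)[y0:y1,x0:x1];return m
XT=cloud(t)
def handle(cc,XX,z=.215):
    m=(XX[...,2]>z)&(XX[...,2]<.27)&(cc["p"].max(2)<70)&(abs(XX[...,0]-.61)<.06)&(abs(XX[...,1])<.05)
    b=blobs(m,5)[0]; return np.array(cv2.minAreaRect(b)[0])
a,b=handle(c,X),handle(t,XT);print(a,b)
P=tri(c,a,t,b);print("handle",P,loc(P))
def red(cc,x0,x1,y0,y1):
    H=hsv(cc);m=((H[...,0]<6)|(H[...,0]>174))&(H[...,1]>150)&(H[...,2]>60)
    k=np.zeros(m.shape,bool);k[y0:y1,x0:x1]=1
    return np.array(cv2.minEnclosingCircle(blobs(m&k,15)[0])[0])
a,b=red(c,400,500,40,120),red(t,330,360,175,200)
P=tri(c,a,t,b);print("knob",a,b,P,loc(P))
for nm,cc,XX in(("w",c,X),("t",t,XT)):
    m=(XX[...,2]>.018)&(XX[...,2]<.045)&(hsv(cc)[...,1]<70)&(cc["p"].min(2)>90)&(abs(XX[...,0]-.475)<.12)&(abs(XX[...,1]+.345)<.12)
    for q in blobs(m,60): print(nm,rect(cc,q,.031),np.median(XX[...,2][m]))
go([*(ov(-.037,0,.300)[:2]),.3],YO)
E
```

```text
[229.5  16. ] [266.5 181. ]
handle [ 0.60978969 -0.00266432  0.2191897 ] [-0.0352  0.0008  0.2192]
knob [449.08334351  70.5       ] [345.70001221 188.30000305] [ 0.59726435 -0.220014    0.15343843] [-0.0712 -0.2139  0.1534]
w [ 5.18800e-01 -2.97900e-01  3.10000e-02  6.38749e+01  3.91358e+01
  3.84390e+00] 0.032263872878913025
w [ 4.32000e-01 -3.04400e-01  3.10000e-02  6.41854e+01  3.91903e+01
  4.15950e+00] 0.032263872878913025
t [ 4.31700e-01 -3.01500e-01  3.10000e-02  6.29239e+01  3.90719e+01
  4.15390e+00] 0.03127337109508266
t [ 5.18700e-01 -2.95100e-01  3.10000e-02  6.30400e+01  3.92452e+01
  3.63780e+00] 0.03127337109508266
t 1.9 turn [ 0.     0.001 -0.002] shift [ 0.1493 -0.0461  0.0821]
```

Emit:
servo_tool([
  [0,0,0,0.037,-0.0115,0.0205,0.087],
  [0,0,0,0.037,-0.0115,0.0205,0.087],
  [0,0,0,0.037,-0.0115,0.0205,0.087],
  [0,0,0,0.038,-0.0115,0.0205,0.087],
  [0,0,0,0,0,0.02,0.07],
  [0,0,0,0,0,0.02,0.07],
  [0,0,0,0,0,0.02,0.07],
  [0,0,0,0,0,0.0,0.07],
  [0,0,0,0,0,0,0.07],
])

```text
time_s: 2.98
ee_pos: [0.6085, -0.004, 0.2413]
tool_rot: [3.141, -0.0, 0.106]
wrist_force: [0.1, -0.4, 0.2]
grip_width: 0.797
gripper_force: 0.0
```

```bash
python3 - <<'E'
from h import *
c=cam("wrist");go(ov(-.035,0,.2165),YO);cv2.imwrite("pics/w2.png",c["p"][:,:,::-1])
E
```

```text
t 3.0 turn [ 0.    -0.001 -0.002] shift [0.0014 0.     0.0251]
```

View pics/w2.png

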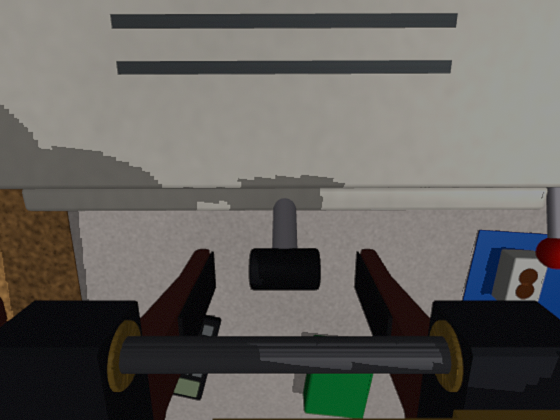

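The handle sits centred between the fingers at (285,268). I check its height by triangulating with the earlier wrist pose, through the prediction at this pose.

```bash
python3 - <<'E'
from h import *
c=cam("wrist")
print(proj(c,[ov(-.035,0,z) for z in(.22,.235)]),proj(c,[ov(x,0,.235) for x in(-.04,-.03)]),loc(cloud(c)[258,285]),loc(cloud(c)[268,285]))
E
```

```text
[[282.46171919 248.62266505]
 [282.3344845  259.76338352]] [[282.35924547 268.54685237]
 [282.30933798 250.84314885]] [-0.0311 -0.0014  0.2415] [-0.0351 -0.0014  0.2445]
```

Emit:
servo_tool([
  [0,0,0,0,0,0.012,0.07],
  [0,0,0,0,0,0.012,0.07],
  [0,0,0,0,0,0,0.07],
  [0,0,0,0,0,0,0.03],
  [0,0,0,0,0,0,0.03],
  [0,0,0,0,0,0,0.03],
  [0,0,0,0,0,0,0.03],
  [0,0,0,0,0,0,0.03],
], force=30)

```text
time_s: 4.08
ee_pos: [0.6086, -0.0038, 0.2169]
tool_rot: [3.14, -0.0, 0.107]
wrist_force: [0.7, -3.8, 1.5]
grip_width: 0.406
gripper_force: 30.0
```

```bash
python3 - <<'E'
from h import *
s=r.sense();print(s["ee_pos"],loc(s["ee_pos"]),s["grip_width"],s["gripper_force"])
# arc about hinge; grasp point local
th=np.linspace(0,1.52,17)
x=-(.035*np.cos(th)+.175*np.sin(th));z=.06+.175*np.cos(th)-.035*np.sin(th)
print(np.round(np.c_[th[1:],np.diff(x),-np.diff(z)],4))
E
```

```text
[ 0.60861693 -0.00384327  0.21686365] [-3.650e-02 -2.000e-04  2.169e-01] 0.4060602240603243 30.000933408737183
[[ 9.500e-02 -1.640e-02  4.100e-03]
 [ 1.900e-01 -1.600e-02  5.700e-03]
 [ 2.850e-01 -1.540e-02  7.100e-03]
 [ 3.800e-01 -1.460e-02  8.600e-03]
 [ 4.750e-01 -1.370e-02  9.900e-03]
 [ 5.700e-01 -1.270e-02  1.120e-02]
 [ 6.650e-01 -1.160e-02  1.230e-02]
 [ 7.600e-01 -1.040e-02  1.340e-02]
 [ 8.550e-01 -9.100e-03  1.430e-02]
 [ 9.500e-01 -7.700e-03  1.510e-02]
 [ 1.045e+00 -6.200e-03  1.580e-02]
 [ 1.140e+00 -4.700e-03  1.630e-02]
 [ 1.235e+00 -3.100e-03  1.670e-02]
 [ 1.330e+00 -1.500e-03  1.690e-02]
 [ 1.425e+00  1.000e-04  1.690e-02]
 [ 1.520e+00  1.700e-03  1.690e-02]]
```

Gripped: the opening of 36 mm matches the handle length. Swinging the door down along the arc.

Emit:
servo_tool([
  [0,0,0,-0.0164,0,0.0041,0.03],
  [0,0,0,-0.016,0,0.0057,0.03],
  [0,0,0,-0.0154,0,0.0071,0.03],
  [0,0,0,-0.0146,0,0.0086,0.03],
  [0,0,0,-0.0137,0,0.0099,0.03],
  [0,0,0,-0.0127,0,0.0112,0.03],
  [0,0,0,-0.0116,0,0.0123,0.03],
  [0,0,0,-0.0104,0,0.0134,0.03],
  [0,0,0,0,0,0,0.03],
])

```text
time_s: 5.2
ee_pos: [0.4974, -0.016, 0.1438]
tool_rot: [3.14, 0.002, 0.107]
wrist_force: [0.0, -5.9, -2.0]
grip_width: 0.407
gripper_force: 30.0
```

```bash
python3 - <<'E'
from h import *
s=r.sense();p=loc(s["ee_pos"]);print(p,s["grip_width"],s["wrist_force"])
th=.76;print(-(.035*np.cos(th)+.175*np.sin(th)),.06+.175*np.cos(th)-.035*np.sin(th)-.0187)
E
```

```text
[-0.1484 -0.0002  0.1438] 0.4065413284624613 [ 0.01446113 -5.94061845 -2.01550338]
-0.14593051327027814 0.1440340513007891
```

Emit:
servo_tool([
  [0,0,0,-0.0091,0,0.0143,0.03],
  [0,0,0,-0.0077,0,0.0151,0.03],
  [0,0,0,-0.0062,0,0.0158,0.03],
  [0,0,0,-0.0047,0,0.0163,0.03],
  [0,0,0,-0.0031,0,0.0167,0.03],
  [0,0,0,-0.0015,0,0.0169,0.03],
  [0,0,0,0.0001,0,0.0169,0.03],
  [0,0,0,0.0017,0,0.0169,0.03],
  [0,0,0,0,0,0.0015,0.03],
  [0,0,0,0,0,0,0.03],
  [0,0,0,0,0,0,0.06],
  [0,0,0,0,0,0,0.06],
])

```text
time_s: 6.7
ee_pos: [0.4685, -0.0172, 0.0142]
tool_rot: [-3.141, -0.001, 0.108]
wrist_force: [-0.4, -0.7, -0.2]
grip_width: 0.599
gripper_force: 0.0
```

```bash
python3 - <<'E'
from h import *
s=r.sense();p=loc(s["ee_pos"]);print(p,s["grip_width"],s["wrist_force"])
E
```

```text
[-0.1773  0.0017  0.0142] 0.5994944773819485 [-0.40440038 -0.68783613 -0.20153979]
```

Emit:
servo_tool([
  [0,0,0,0,0,-0.02,0.08],
  [0,0,0,-0.003,0,-0.05,0.08],
  [0,0,0,-0.003,0,-0.06,0.08],
  [0,0,0,0,0,-0.06,0.08],
  [0,0,0,0,0,-0.06,0.08],
  [0,0,0,0.03,0,-0.03,0.08],
  [0,0,0,0.04,0,-0.025,0.08],
  [0,0,0,0.04,0,-0.02,0.08],
  [0,0,0,0,0,0,0.08],
  [0,0,0,0,0,0,0.08],
])

```text
time_s: 7.95
ee_pos: [0.5704, -0.0062, 0.3382]
tool_rot: [-3.141, 0.001, 0.109]
wrist_force: [0.4, 1.0, -1.3]
grip_width: 0.911
gripper_force: 0.0
```

```bash
python3 - <<'E'
from h import *
c=cam("wrist");t=cam("top");s=r.sense();print(loc(s["ee_pos"]))
cv2.imwrite("pics/w3.png",c["p"][:,:,::-1]);cv2.imwrite("pics/t3.png",cv2.resize(t["p"][130:290,180:430,::-1],None,fx=3,fy=3))
for n,cc in(("w",c),("t",t)):
    X=cloud(cc);H=hsv(cc);print(n,[np.round(x) for x in proj(cc,ov(-.05,0,.114))])
    m=(H[...,0]>8)&(H[...,0]<28)&(H[...,1]>110)&(H[...,2]>70)&(X[...,2]>.12)&(X[...,2]<.17)
    for b in blobs(m,30):
        q=rect(cc,b,.142);print(q,loc([q[0],q[1],q[2]]),np.median(X[...,2][cv2.drawContours(np.zeros(m.shape,np.uint8),[b],-1,1,-1)>0]),cv2.minAreaRect(b)[0])
E
```

```text
[-0.0751  0.0011  0.3385]
w [array([285., 156.])]
[5.77700e-01 2.94000e-02 1.42000e-01 6.51091e+01 4.04376e+01 6.80580e+00] [-0.0637  0.0362  0.142 ] 0.14301778821653147 (249.41014099121094, 172.94381713867188)
t [array([269., 192.])]
```

View pics/w3.png

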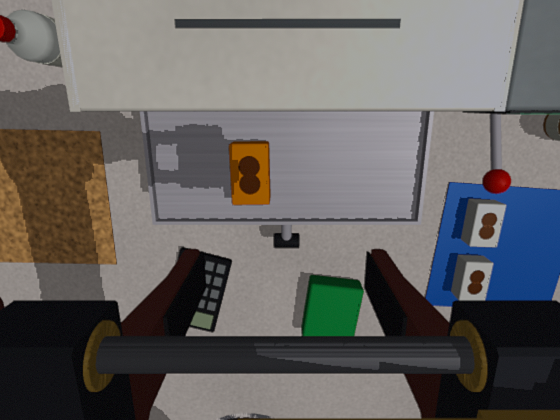

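View pics/t3.png

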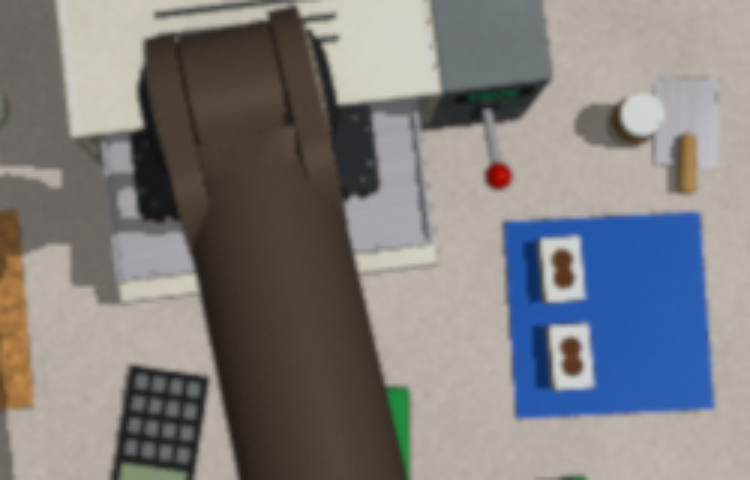

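The wrist view shows the tray fully out with the amber block at (249,173), at about oven coordinates (-0.064, 0.036). The top crop shows the raw blocks unmoved. Descending on the amber block.

Emit:
servo_tool([
  [0,0,-0.01,0.006,-0.018,0.04,0.068],
  [0,0,0,0.0058,-0.0172,0.05,0.068],
  [0,0,0,0,0,0.05,0.068],
  [0,0,0,0,0,0.04,0.068],
  [0,0,0,0,0,0.02,0.068],
  [0,0,0,0,0,0.01,0.068],
  [0,0,0,0,0,0,0.068],
  [0,0,0,0,0,0,0.068],
])

```text
time_s: 9.05
ee_pos: [0.5796, 0.0296, 0.1301]
tool_rot: [3.141, -0.002, 0.118]
wrist_force: [-0.2, -0.2, -1.0]
grip_width: 0.775
gripper_force: 0.0
```

```bash
python3 - <<'E'
from h import *
s=r.sense();print(loc(s["ee_pos"]),s["wrist_force"],s["tool_rot"]);go([.5777,.0294,.1185],.119)
E
```

```text
[-0.0618  0.0362  0.1301] [-0.17895066 -0.24552527 -1.00010692] [ 3.14137543e+00 -1.62378494e-03  1.17737533e-01]
t 9.1 turn [ 0.    -0.002 -0.001] shift [-0.0019 -0.0001  0.0116]
```

Emit:
servo_tool([
  [0,0,0,-0.0019,0,0.0115,0.068],
  [0,0,0,0,0,0,0.03],
  [0,0,0,0,0,0,0.03],
  [0,0,0,0,0,0,0.03],
  [0,0,0,0,0,0,0.03],
  [0,0,0,0,0,0,0.03],
  [0,0,0,0,0,-0.02,0.03],
  [0,0,0,0,0,-0.03,0.03],
  [0,0,0,0,0,-0.03,0.03],
], force=25)

```text
time_s: 10.18
ee_pos: [0.5769, 0.0292, 0.198]
tool_rot: [-3.142, 0.001, 0.118]
wrist_force: [-0.6, -0.0, -0.6]
grip_width: 0.458
gripper_force: 25.0
```

```bash
python3 - <<'E'
from h import *
s=r.sense();print(loc(s["ee_pos"]),s["wrist_force"],s["grip_width"]*.0878);go([.480,.342,.10],.09)
E
```

```text
[-0.0645  0.0361  0.198 ] [-0.64140191 -0.02208413 -0.57869698] 0.04018283566181045
t 10.2 turn [0.    0.001 0.028] shift [-0.0684 -0.3203  0.098 ]
```

Emit:
servo_tool([
  [0,0,0.028,-0.02,-0.02,0,0.03],
  [0,0,0,-0.0184,-0.045,0,0.03],
  [0,0,0,-0.01,-0.05,0,0.03],
  [0,0,0,-0.01,-0.05,0,0.03],
  [0,0,0,-0.01,-0.05,0,0.03],
  [0,0,0,0,-0.05,0.02,0.03],
  [0,0,0,0,-0.035,0.03,0.03],
  [0,0,0,0,-0.02,0.048,0.03],
  [0,0,0,0,0,0,0.03],
  [0,0,0,0,0,0,0.03],
])

```text
time_s: 11.42
ee_pos: [0.4804, 0.3408, 0.1003]
tool_rot: [3.141, -0.0, 0.089]
wrist_force: [0.4, 0.6, -0.9]
grip_width: 0.453
gripper_force: 25.0
```

```bash
python3 - <<'E'
from h import *
s=r.sense();print(s["ee_pos"],s["wrist_force"],s["grip_width"]*.0878);go([.480,.342,.009],.09)
c=cam("wrist");cv2.imwrite("pics/w4.png",c["p"][:,:,::-1])
E
```

```text
[0.48043087 0.34079975 0.10031367] [ 0.35937391  0.58162354 -0.85628607] 0.03980260562378924
t 11.4 turn [ 0.    -0.    -0.001] shift [-0.0003 -0.0012  0.0913]
```

View pics/w4.png

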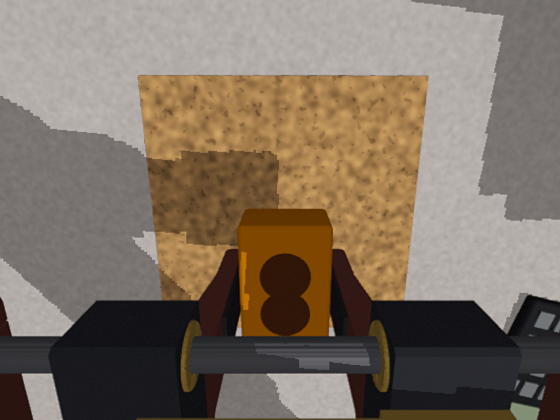

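The amber block (285,270) is held square above the cork mat. Lowering and releasing.

Emit:
servo_tool([
  [0,0,0,0,0,0.04,0.03],
  [0,0,0,0,0,0.03,0.03],
  [0,0,0,0,0,0.015,0.03],
  [0,0,0,0,0,0.007,0.03],
  [0,0,0,0,0,0,0.03],
  [0,0,0,0,0,0,0.06],
  [0,0,0,0,0,0,0.06],
  [0,0,0,0,0,-0.02,0.06],
  [0,0,0,0,0,-0.05,0.06],
  [0,0,0,0,0,-0.06,0.06],
  [0,0,0,0,0,-0.06,0.06],
])

```text
time_s: 12.85
ee_pos: [0.4795, 0.3414, 0.2009]
tool_rot: [-3.141, -0.001, 0.09]
wrist_force: [1.0, -0.8, 0.0]
grip_width: 0.681
gripper_force: 0.0
```

```bash
python3 - <<'E'
from h import *
t=cam("top");X=cloud(t);H=hsv(t);print(r.sense()["ee_pos"])
go([.42,-.30,.25],.07)
m=(X[...,2]>.018)&(X[...,2]<.045)&(H[...,1]<70)&(t["p"].min(2)>90)&(abs(X[...,0]-.475)<.15)&(abs(X[...,1]+.345)<.15)
for q in blobs(m,60): print(rect(t,q,.031))
E
```

```text
[0.48185587 0.3443608  0.20930833]
t 12.9 turn [-0.006 -0.01   0.021] shift [-0.1068  0.6385 -0.0407]
[ 4.31700e-01 -3.01500e-01  3.10000e-02  6.29239e+01  3.90719e+01
  4.15390e+00]
[ 5.18700e-01 -2.95100e-01  3.10000e-02  6.30400e+01  3.92452e+01
  3.63780e+00]
```

Emit:
servo_tool([
  [0,0,0,-0.01,0.03,-0.01,0.06],
  [0,0,0.021,-0.01,0.058,-0.01,0.06],
  [0,0,0,-0.01,0.058,-0.01,0.06],
  [0,0,0,-0.01,0.058,-0.01,0.06],
  [0,0,0,-0.01,0.058,0,0.06],
  [0,0,0,-0.01,0.058,0,0.06],
  [0,0,0,-0.01,0.058,0,0.06],
  [0,0,0,-0.01,0.058,0,0.06],
  [0,0,0,-0.01,0.058,0,0.06],
  [0,0,0,-0.01,0.058,0,0.06],
  [0,0,0,0,0.058,0,0.06],
  [0,0,0,0,0.03,0,0.06],
])

```text
time_s: 14.4
ee_pos: [0.4254, -0.3074, 0.2386]
tool_rot: [3.14, -0.001, 0.066]
wrist_force: [0.6, 1.0, 0.8]
grip_width: 0.686
gripper_force: 0.0
```

Emit:
servo_tool([
  [0,0,0,0,0,0,0.068],
  [0,0,0,0,0,0,0.068],
])

```text
time_s: 14.65
ee_pos: [0.4262, -0.3031, 0.238]
tool_rot: [-3.141, -0.001, 0.07]
wrist_force: [-0.3, 0.9, -0.2]
grip_width: 0.774
gripper_force: 0.0
```

```bash
python3 - <<'E'
from h import *
t=cam("top");H=hsv(t);X=cloud(t)
m=(H[...,0]>8)&(H[...,0]<28)&(H[...,1]>110)&(X[...,2]>.02)&(X[...,2]<.06)&(abs(X[...,1]-.34)<.1)
for q in blobs(m,60): print("cured",rect(t,q,.031),np.median(X[...,2][m]))
s=r.sense();print(s["ee_pos"],s["tool_rot"]);c=cam("wrist");X=cloud(c);H=hsv(c)
m=(X[...,2]>.022)&(X[...,2]<.045)&(H[...,1]<70)&(c["p"].min(2)>70)&(abs(X[...,0]-.475)<.15)&(abs(X[...,1]+.345)<.15)
for q in blobs(m,200): R=rect(c,q,.031);print(R,np.median(X[...,2][m]));go([R[0],R[1],.008],np.radians(R[5]))
E
```

```text
cured [4.79800e-01 3.41300e-01 3.10000e-02 6.44322e+01 4.26062e+01 3.87660e+00] 0.03152330445534357
[ 0.42632927 -0.30282944  0.23805219] [-3.14144158e+00 -7.40366637e-04  7.06941990e-02]
[ 5.18800e-01 -2.97800e-01  3.10000e-02  6.30101e+01  3.94318e+01
  3.48770e+00] 0.03194245935753309
t 14.8 turn [ 0.    -0.001  0.01 ] shift [0.0926 0.0006 0.23  ]
[ 4.32000e-01 -3.04200e-01  3.10000e-02  6.32310e+01  3.97566e+01
  4.10590e+00] 0.03194245935753309
t 14.8 turn [ 0.    -0.001 -0.001] shift [0.0055 0.0017 0.23  ]
```

Emit:
servo_tool([
  [0,0,0,0.0055,0.0015,0.05,0.068],
  [0,0,0,0,0,0.06,0.068],
  [0,0,0,0,0,0.06,0.068],
  [0,0,0,0,0,0.04,0.068],
  [0,0,0,0,0,0.02,0.068],
  [0,0,0,0,0,0,0.068],
  [0,0,0,0,0,0,0.068],
  [0,0,0,0,0,0,0.03],
  [0,0,0,0,0,0,0.03],
  [0,0,0,0,0,0,0.03],
  [0,0,0,0,0,0,0.03],
  [0,0,0,0,0,0,0.03],
], force=25)

```text
time_s: 16.25
ee_pos: [0.4318, -0.3055, 0.0079]
tool_rot: [3.141, -0.0, 0.069]
wrist_force: [-1.3, 0.5, 7.0]
grip_width: 0.455
gripper_force: 25.0
```

Emit:
servo_tool([
  [0,0,0,0,0,-0.02,0.03],
  [0,0,0,0,0,-0.05,0.03],
  [0,0,0,0,0,-0.06,0.03],
  [0,0,0,0,0,-0.06,0.03],
  [0,0,0,0,0,0,0.03],
])

```text
time_s: 16.88
ee_pos: [0.4339, -0.307, 0.2021]
tool_rot: [3.136, -0.007, 0.068]
wrist_force: [0.4, -0.3, -1.4]
grip_width: 0.454
gripper_force: 25.0
```

```bash
python3 - <<'E'
from h import *
s=r.sense();print(s["ee_pos"],s["wrist_force"],s["grip_width"]*.0878)
for y in(.05,-.05): go(ov(-.072,y,.118),YO)
E
```

```text
[ 0.43388002 -0.30695896  0.2021072 ] [ 0.40424553 -0.25829271 -1.40967193] 0.0398544439828286
t 16.9 turn [ 0.006 -0.007 -0.04 ] shift [ 0.171  -0.3327  0.0841]
t 16.9 turn [ 0.006 -0.007 -0.04 ] shift [ 0.171  -0.2327  0.0841]
```

Emit:
servo_tool([
  [0,0,-0.04,0,-0.02,0,0.03],
  [0,0,0,0.014,-0.045,0,0.03],
  [0,0,0,0.022,-0.045,0,0.03],
  [0,0,0,0.027,-0.045,0,0.03],
  [0,0,0,0.027,-0.045,0,0.03],
  [0,0,0,0.027,-0.045,0,0.03],
  [0,0,0,0.027,-0.045,0.005,0.03],
  [0,0,0,0.027,-0.0425,0.015,0.03],
  [0,0,0,0,0,0.02,0.03],
  [0,0,0,0,0,0,0.03],
  [0,0,0,0,0,0,0.03],
])

```text
time_s: 18.25
ee_pos: [0.5654, 0.0435, 0.1569]
tool_rot: [-3.142, 0.002, 0.109]
wrist_force: [-0.2, -0.1, -0.2]
grip_width: 0.458
gripper_force: 25.0
```

```bash
python3 - <<'E'
from h import *
s=r.sense();print(s["ee_pos"],s["wrist_force"],s["grip_width"]*.0878)
go(ov(-.072,.05,.119),YO)
E
```

```text
[0.56537157 0.04353463 0.15691296] [-0.15841999 -0.08032985 -0.18120028] 0.04021776578235489
t 18.2 turn [-0.     0.002  0.001] shift [0.0024 0.0016 0.0379]
```

Emit:
servo_tool([
  [0,0,0,0,0,0.02,0.03],
  [0,0,0,0,0,0.012,0.03],
  [0,0,0,0,0,0.006,0.03],
  [0,0,0,0,0,0,0.03],
  [0,0,0,0,0,0,0.06],
  [0,0,0,0,0,0,0.06],
  [0,0,0,0,0,-0.02,0.06],
  [0,0,0,0,0,-0.04,0.06],
  [0,0,0,-0.01,0.01,-0.05,0.06],
  [0,0,0,-0.03,0.04,-0.02,0.06],
  [0,0,0,0,0,0,0.06],
])

```text
time_s: 19.62
ee_pos: [0.5318, -0.0139, 0.2516]
tool_rot: [3.139, -0.003, 0.104]
wrist_force: [0.6, 0.2, -0.5]
grip_width: 0.684
gripper_force: 0.0
```

```bash
python3 - <<'E'
from h import *
t=cam("wrist");H=hsv(t);X=cloud(t);s=r.sense();print(s["ee_pos"])
m=(X[...,2]>.128)&(X[...,2]<.16)&(H[...,1]<60)&(t["p"].min(2)>60)
L=(X-O)@ex; m&=(L<-.02)&(L>-.125)
for q in blobs(m,300): R=rect(t,q,.142);print(R,loc(R[:3]),cv2.boundingRect(q),np.median(X[...,2][m]))
cv2.imwrite("pics/w5.png",t["p"][:,:,::-1])
go([.455,-.30,.25],.07)
E
```

```text
[ 0.53195068 -0.01192075  0.25063474]
[5.66100e-01 4.14000e-02 1.42000e-01 6.34510e+01 4.15303e+01 5.99850e+00] [-0.0739  0.0494  0.142 ] (186, 115, 58, 84) 0.14274225047684863
t 19.7 turn [ 0.001 -0.002  0.036] shift [-0.0969  0.282   0.0006]
```

View pics/w5.png

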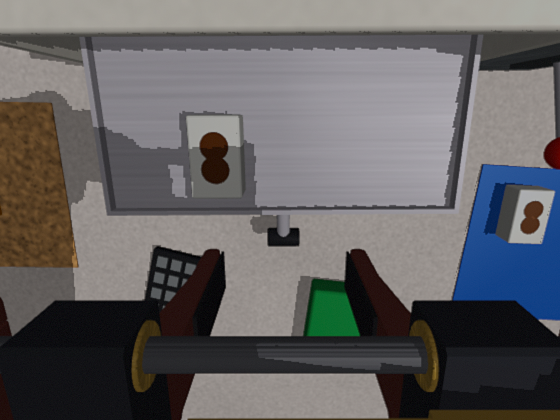

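The first raw block lies flat on the tray at (214,157), at oven coordinates (-0.074, 0.049). The second is still on the blue mat at (527,215). Going for it.

Emit:
servo_tool([
  [0,0,0.036,-0.02,0.02,0,0.06],
  [0,0,0,-0.025,0.047,0,0.068],
  [0,0,0,-0.025,0.047,0,0.068],
  [0,0,0,-0.027,0.047,0,0.068],
  [0,0,0,0,0.047,0,0.068],
  [0,0,0,0,0.047,0,0.068],
  [0,0,0,0,0.027,0,0.068],
  [0,0,0,0,0,0,0.068],
  [0,0,0,0,0,0,0.068],
])

```text
time_s: 20.8
ee_pos: [0.457, -0.2976, 0.2488]
tool_rot: [-3.14, 0.0, 0.075]
wrist_force: [-0.8, 0.4, -0.1]
grip_width: 0.773
gripper_force: 0.0
```

```bash
python3 - <<'E'
from h import *
s=r.sense();print(s["ee_pos"],s["tool_rot"]);c=cam("wrist");X=cloud(c);H=hsv(c)
m=(X[...,2]>.022)&(X[...,2]<.045)&(H[...,1]<70)&(c["p"].min(2)>70)&(abs(X[...,0]-.475)<.15)&(abs(X[...,1]+.345)<.15)
for q in blobs(m,200): R=rect(c,q,.031);print(R,np.median(X[...,2][m]));go([R[0],R[1],.008],np.radians(R[5]))
E
```

```text
[ 0.45701339 -0.29756333  0.24883794] [-3.14016936e+00  4.88574321e-04  7.46815776e-02]
[ 5.18400e-01 -2.97700e-01  3.10000e-02  6.40049e+01  3.92952e+01
  4.93940e+00] 0.031956536542748104
t 20.9 turn [-0.001  0.    -0.011] shift [0.0611 0.0056 0.2411]
```

Emit:
servo_tool([
  [0,0,0,0.03,0.003,0.03,0.068],
  [0,0,0,0.0311,0.0025,0.05,0.068],
  [0,0,0,0,0,0.06,0.068],
  [0,0,0,0,0,0.055,0.068],
  [0,0,0,0,0,0.03,0.068],
  [0,0,0,0,0,0.016,0.068],
  [0,0,0,0,0,0,0.068],
  [0,0,0,0,0,0,0.03],
  [0,0,0,0,0,0,0.03],
  [0,0,0,0,0,0,0.03],
  [0,0,0,0,0,0,0.03],
  [0,0,0,0,0,0,0.03],
], force=25)

```text
time_s: 22.35
ee_pos: [0.5183, -0.3004, 0.0093]
tool_rot: [3.141, -0.001, 0.073]
wrist_force: [-0.6, 0.8, 7.6]
grip_width: 0.451
gripper_force: 25.0
```

Emit:
servo_tool([
  [0,0,0,0,0,-0.02,0.03],
  [0,0,0,0,0,-0.05,0.03],
  [0,0,0,0,0,-0.06,0.03],
  [0,0,0,0,0,-0.06,0.03],
  [0,0,0,0,0,0,0.03],
  [0,0,0,0,0,0,0.03],
])

```text
time_s: 23.1
ee_pos: [0.5173, -0.3004, 0.1988]
tool_rot: [3.141, -0.0, 0.073]
wrist_force: [-1.0, 0.4, 0.1]
grip_width: 0.452
gripper_force: 25.0
```

```bash
python3 - <<'E'
from h import *
s=r.sense();print(s["ee_pos"],s["wrist_force"],s["grip_width"]*.0878)
go(ov(-.072,-.05,.119),YO)
E
```

```text
[ 0.51730247 -0.30040864  0.19879055] [-1.03059238  0.36990145  0.07370272] 0.03967798114147557
t 23.1 turn [ 0.    -0.    -0.036] shift [ 0.0874 -0.2352  0.0798]
```

Emit:
servo_tool([
  [0,0,-0.036,0,-0.025,0,0.03],
  [0,0,0,0,-0.05,0,0.03],
  [0,0,0,0,-0.05,0,0.03],
  [0,0,0,0.02,-0.05,0,0.03],
  [0,0,0,0.035,-0.04,0,0.03],
  [0,0,0,0.0324,-0.02,0.01,0.03],
  [0,0,0,0,0,0.03,0.03],
  [0,0,0,0,0,0,0.03],
  [0,0,0,0,0,0,0.03],
])

```text
time_s: 24.22
ee_pos: [0.5794, -0.0568, 0.1585]
tool_rot: [-3.141, 0.001, 0.109]
wrist_force: [-0.0, 0.3, 0.2]
grip_width: 0.453
gripper_force: 25.0
```

```bash
python3 - <<'E'
from h import *
s=r.sense();print(s["ee_pos"],s["wrist_force"],s["grip_width"]*.0878)
go(ov(-.072,-.05,.120),YO)
E
```

```text
[ 0.5794339  -0.05682412  0.15846797] [-0.00655979  0.32262926  0.23923079] 0.03981292785754066
t 24.2 turn [-0.     0.001  0.001] shift [-0.0007  0.0003  0.0385]
```

Emit:
servo_tool([
  [0,0,0,0,0,0.02,0.03],
  [0,0,0,0,0,0.012,0.03],
  [0,0,0,0,0,0.0065,0.03],
  [0,0,0,0,0,0,0.03],
  [0,0,0,0,0,0,0.06],
  [0,0,0,0,0,0,0.06],
  [0,0,0,0,0,-0.02,0.06],
  [0,0,0,0,0,-0.04,0.06],
  [0,0,0,-0.04,-0.02,-0.03,0.06],
  [0,0,0,-0.04,-0.03,0,0.06],
  [0,0,0,0,0,0,0.06],
  [0,0,0,0,0,0,0.06],
])

```text
time_s: 25.72
ee_pos: [0.4958, -0.0166, 0.2104]
tool_rot: [3.141, -0.001, 0.109]
wrist_force: [0.7, -1.0, -0.2]
grip_width: 0.685
gripper_force: 0.0
```

```bash
python3 - <<'E'
from h import *
t=cam("wrist");H=hsv(t);X=cloud(t);s=r.sense();print(s["ee_pos"])
L=(X-O)@ex; 
m=(X[...,2]>.128)&(X[...,2]<.16)&(H[...,1]<60)&(t["p"].min(2)>60)&(L<-.02)&(L>-.125)
for q in blobs(m,300): R=rect(t,q,.142);print(R,loc(R[:3]),cv2.boundingRect(q),np.median(X[...,2][m]))
m=(X[...,2]>.025)&(X[...,2]<.07)&(t["p"].max(2)<50)&(abs(L+.177)<.04)&(abs((X-O)@ey)<.04)
for q in blobs(m,100): R=rect(t,q,.043);print("handle",R,loc(R[:3]))
cv2.imwrite("pics/w6.png",t["p"][:,:,::-1])
go(ov(-.177,0,.0153),YO)
E
```

```text
[ 0.49601245 -0.01677364  0.21010492]
[ 5.80400e-01 -5.74000e-02  1.42000e-01  6.31552e+01  4.14756e+01
  6.26900e+00] [-0.0704 -0.0504  0.142 ] (328, 48, 73, 107) 0.14286270673367507
[5.66200e-01 4.13000e-02 1.42000e-01 6.30421e+01 4.15170e+01 6.26280e+00] [-0.0738  0.0493  0.142 ] (166, 54, 72, 106) 0.14286270673367507
handle [ 4.70500e-01 -2.04000e-02  4.30000e-02  3.51140e+01  1.94132e+01
 -8.37469e+01] [-0.1756 -0.0017  0.043 ]
t 25.8 turn [ 0.    -0.001 -0.   ] shift [-0.0271 -0.0009  0.1948]
```

View pics/w6.png

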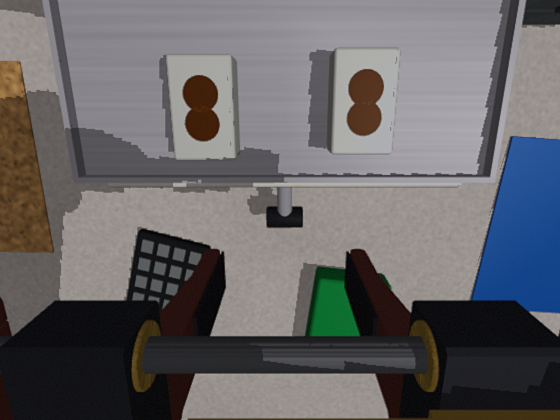

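Both raw blocks lie flat on the tray at (201,107) and (364,100), and the handle is at (284,216). Descending onto the handle.

Emit:
servo_tool([
  [0,0,0,-0.0275,0,0.0,0.068],
  [0,0,0,0,0,0.03,0.068],
  [0,0,0,0,0,0.05,0.068],
  [0,0,0,0,0,0.05,0.068],
  [0,0,0,0,0,0.04,0.068],
  [0,0,0,0,0,0.0248,0.068],
  [0,0,0,0,0,0,0.068],
  [0,0,0,0,0,0,0.03],
  [0,0,0,0,0,0,0.03],
  [0,0,0,0,0,0,0.03],
  [0,0,0,0,0,0,0.03],
  [0,0,0,0,0,0,0.03],
], force=30)

```text
time_s: 27.28
ee_pos: [0.4683, -0.0192, 0.0156]
tool_rot: [3.141, -0.001, 0.109]
wrist_force: [0.4, -0.6, 1.4]
grip_width: 0.405
gripper_force: 30.0
```

```bash
python3 - <<'E'
from h import *
s=r.sense();print(loc(s["ee_pos"]),s["wrist_force"],s["grip_width"]*.0878)
E
```

```text
[-0.1776 -0.0003  0.0156] [ 0.43496235 -0.63601034  1.4154454 ] 0.03554019352284192
```

Emit:
servo_tool([
  [0,0,0,-0.0008,0,-0.0085,0.03],
  [0,0,0,-0.0009,0,-0.0084,0.03],
  [0,0,0,-0.0001,0,-0.0169,0.03],
  [0,0,0,0.0015,0,-0.0169,0.03],
  [0,0,0,0.0031,0,-0.0167,0.03],
  [0,0,0,0.0047,0,-0.0163,0.03],
  [0,0,0,0.0062,0,-0.0158,0.03],
  [0,0,0,0.0077,0,-0.0151,0.03],
  [0,0,0,0.0091,0,-0.0143,0.03],
  [0,0,0,0,0,0,0.03],
])

```text
time_s: 28.52
ee_pos: [0.4973, -0.016, 0.1447]
tool_rot: [3.141, 0.001, 0.109]
wrist_force: [-2.8, -0.6, 3.6]
grip_width: 0.41
gripper_force: 30.0
```

Emit:
servo_tool([
  [0,0,0,0.0104,0,-0.0134,0.03],
  [0,0,0,0.0116,0,-0.0123,0.03],
  [0,0,0,0.0127,0,-0.0112,0.03],
  [0,0,0,0.0137,0,-0.0099,0.03],
  [0,0,0,0.0146,0,-0.0086,0.03],
  [0,0,0,0.0154,0,-0.0071,0.03],
  [0,0,0,0.016,0,-0.0057,0.03],
  [0,0,0,0.0164,0,-0.0041,0.03],
  [0,0,0,0.003,0,0,0.03],
  [0,0,0,0,0,0,0.03],
])

```text
time_s: 29.78
ee_pos: [0.6115, -0.0035, 0.2175]
tool_rot: [3.141, -0.001, 0.109]
wrist_force: [-2.6, -0.9, 4.7]
grip_width: 0.401
gripper_force: 30.0
```

```bash
python3 - <<'E'
from h import *
s=r.sense();print(loc(s["ee_pos"]),s["wrist_force"],s["grip_width"]*.0878)
E
```

```text
[-3.360e-02 -2.000e-04  2.175e-01] [-2.55024645 -0.93593406  4.70416228] 0.03523485503252752
```

Emit:
servo_tool([
  [0,0,0,0.004,0,0,0.03],
  [0,0,0,0.003,0,0,0.03],
  [0,0,0,0,0,0,0.03],
  [0,0,0,0,0,0,0.03],
])

```text
time_s: 30.28
ee_pos: [0.6185, -0.0027, 0.2185]
tool_rot: [3.141, -0.002, 0.109]
wrist_force: [-4.6, -1.4, 10.9]
grip_width: 0.407
gripper_force: 30.0
```

```bash
python3 - <<'E'
from h import *
s=r.sense();print(loc(s["ee_pos"]),s["wrist_force"],s["grip_width"]*.0878)
E
```

```text
[-2.660e-02 -2.000e-04  2.185e-01] [-4.58710737 -1.40532877 10.94085085] 0.035692012223895044
```

Emit:
servo_tool([
  [0,0,0,0,0,0,0.07],
  [0,0,0,0,0,0,0.07],
  [0,0,0,-0.01,0,-0.0235,0.07],
  [0,0,0,0,0,0,0.07],
  [0,0,0,0,0,0,0.07],
])

```text
time_s: 30.9
ee_pos: [0.6083, -0.0039, 0.2404]
tool_rot: [3.141, -0.001, 0.109]
wrist_force: [-0.6, 0.4, -0.6]
grip_width: 0.799
gripper_force: 0.0
```

```bash
python3 - <<'E'
from h import *
c=cam("wrist");s=r.sense();print(loc(s["ee_pos"]));X=cloud(c)
print(proj(c,ov(-.035,0,.235)))
P=X[258:285:4,285];print([loc(p) for p in P]);print(loc(X[200,360]))
cv2.imwrite("pics/w7.png",c["p"][:,:,::-1])
E
```

```text
[-3.690e-02 -2.000e-04  2.399e-01]
[[281.8735229  259.97981473]]
[array([-0.0297, -0.0016,  0.2445]), array([-0.0309, -0.0016,  0.2465]), array([-0.0332, -0.0016,  0.2459]), array([-0.0351, -0.0016,  0.2465]), array([-0.0369, -0.0016,  0.2472]), array([-0.0395, -0.0016,  0.2463]), array([-0.0431, -0.0016,  0.2435])]
[-0.0119 -0.0458  0.2012]
```

View pics/w7.png

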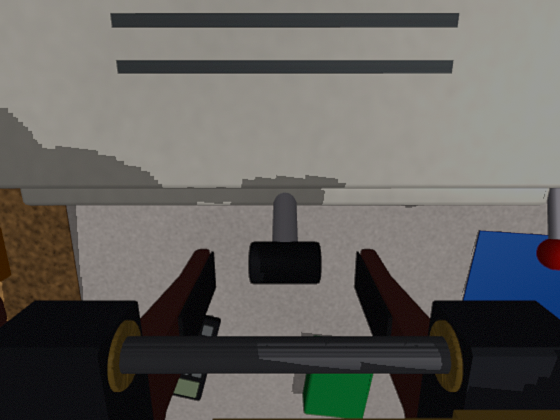

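Compared with the picture before opening, the door edge and handle sit about 5 px further in (handle now at (285,262)), so it is at least as shut as at the start. To confirm it is at its stop, I push the handle's front with closed fingers and watch the force.

Emit:
servo_tool([
  [0,0,0,0,0,-0.028,0.07],
  [0,0,0,-0.048,0,0,0],
  [0,0,0,0,0,0,0],
  [0,0,0,0,0,0,0],
  [0,0,0,0,0,0,0],
  [0,0,0,0,0,0.025,0],
  [0,0,0,0,0,0.021,0],
  [0,0,0,0.01,0,0,0],
  [0,0,0,0.01,0,0,0],
  [0,0,0,0,0,0,0],
])

```text
time_s: 32.2
ee_pos: [0.5819, -0.0064, 0.2225]
tool_rot: [-3.141, -0.001, 0.109]
wrist_force: [-0.2, 0.0, -0.0]
grip_width: 0.006
gripper_force: 0.0
```

Emit:
servo_tool([
  [0,0,0,0.004,0,0,0],
  [0,0,0,0.003,0,0,0],
  [0,0,0,0,0,0,0],
])

```text
time_s: 32.58
ee_pos: [0.5874, -0.0061, 0.222]
tool_rot: [3.141, -0.0, 0.109]
wrist_force: [-0.3, 0.2, 0.1]
grip_width: 0.005
gripper_force: 0.0
```

Emit:
servo_tool([
  [0,0,0,0.003,0,0,0],
  [0,0,0,0,0,0,0],
])

```text
time_s: 32.83
ee_pos: [0.5878, -0.0061, 0.2219]
tool_rot: [3.141, 0.005, 0.109]
wrist_force: [-11.5, -0.3, 7.0]
grip_width: 0.005
gripper_force: 5.4
```

Emit:
servo_tool([
  [0,0,0,0.003,0,0,0],
  [0,0,0,0,0,0,0],
  [0,0,0,0,0,0,0],
])

```text
time_s: 33.2
ee_pos: [0.5879, -0.0061, 0.2219]
tool_rot: [3.141, 0.011, 0.109]
wrist_force: [-22.3, -1.2, 14.6]
grip_width: 0.011
gripper_force: 11.1
```

The door is hard against its stop: 22 N with no motion. Backing off and moving above the knob with the fingers closed.

Emit:
servo_tool([
  [0,0,0,-0.02,0,0,0],
  [0,0,0,-0.02,0,-0.01,0],
  [0,0,0,0,0.04,-0.03,0],
  [0,0,0,0,0.05,-0.01,0],
  [0,0,0,0,0.05,0,0],
  [0,0,0,0,0.05,0,0],
  [0,0,0,0,0.02,0,0],
  [0,0,0,0,0,0,0],
  [0,0,0,0,0,0,0],
])

```text
time_s: 34.33
ee_pos: [0.5767, -0.2161, 0.2719]
tool_rot: [-3.14, -0.0, 0.111]
wrist_force: [-0.4, 0.1, 0.7]
grip_width: 0.005
gripper_force: 0.0
```

```bash
python3 - <<'E'
from h import *
s=r.sense();print(loc(s["ee_pos"]));c=cam("wrist");t=cam("top")
def red(cc,x0):
    H=hsv(cc);m=((H[...,0]<6)|(H[...,0]>174))&(H[...,1]>150)&(H[...,2]>60);m[:,:x0[0]]=0;m[:,x0[1]:]=0
    m[:x0[2]]=0;m[x0[3]:]=0
    for b in blobs(m,15)[:2]: print(cv2.minEnclosingCircle(b),cv2.contourArea(b))
    return np.array(cv2.minEnclosingCircle(blobs(m,15)[0])[0])
a=red(c,(150,450,0,320));b=red(t,(330,365,170,205))
print(loc(plane(c,a,.142)[0]),loc(plane(t,b,.142)[0]),loc(tri(c,a,t,b)),loc(cloud(c)[int(a[1]),int(a[0])]))
cv2.imwrite("pics/w8.png",c["p"][:,:,::-1])
go(ov(-.072,-.214,.2),YO)
E
```

```text
[-0.0912 -0.2078  0.2719]
((294.0, 178.0), 14.866168975830078) 638.0Traceback (most recent call last):
  File "<stdin>", line 8, in <module>
  File "<stdin>", line 7, in red
IndexError: list index out of range
```

```bash
python3 - <<'E'
from h import *
c=cam("wrist");m=r.camera_model("top");t=dict(K=m["intrinsics"],t=np.array(m["xyz"]),R=Ro.from_euler("xyz",m["attitude"]).as_matrix())
a=[294,178];b=[345.7,188.3]
P=tri(c,a,t,b);print(loc(plane(c,a,.142)[0]),loc(plane(t,b,.142)[0]),loc(P),loc(cloud(c)[178,294]))
go(ov(-.072,-.214,.2),YO)
E
```

```text
[-0.0712 -0.2169  0.142 ] [-0.0695 -0.2154  0.142 ] [-0.0702 -0.2159  0.1455] [-0.0686 -0.2165  0.1552]
t 34.5 turn [-0.    -0.     0.003] shift [0.0192 0.0058 0.0721]
```

Knob at about oven coordinates (-0.0705, -0.216, 0.143), which matches the text. Pressing down.

Emit:
servo_tool([
  [0,0,0,0.019,0.008,0.03,0],
  [0,0,0,0,0,0.05,0],
  [0,0,0,0,0,0.027,0],
  [0,0,0,0,0,0,0],
  [0,0,0,0,0,0.007,0],
  [0,0,0,0,0,0.008,0],
  [0,0,0,0,0,0.008,0],
  [0,0,0,0,0,0.008,0],
  [0,0,0,0,0,0,0],
])

```text
time_s: 35.6
ee_pos: [0.5958, -0.2257, 0.135]
tool_rot: [3.14, -0.0, 0.108]
wrist_force: [-3.6, -2.3, 6.0]
grip_width: 0.008
gripper_force: 3.7
```

Emit:
servo_tool([
  [0,0,0,0,0,0.008,0],
  [0,0,0,0,0,0.008,0],
  [0,0,0,0,0,0.006,0],
  [0,0,0,0,0,0.002,0],
  [0,0,0,0,0,0,0],
])

```text
time_s: 36.22
ee_pos: [0.5968, -0.2242, 0.1117]
tool_rot: [3.141, -0.001, 0.109]
wrist_force: [-4.3, 0.6, 14.4]
grip_width: 0.003
gripper_force: 6.9
```

Emit:
servo_tool([
  [0,0,0,0,0,0.002,0],
  [0,0,0,0,0,0,0],
  [0,0,0,0,0,-0.02,0],
  [0,0,0,-0.01,0,-0.05,0],
  [0,0,0,-0.01,0,-0.06,0],
  [0,0,0,-0.04,0,-0.04,0],
  [0,0,0,-0.05,0,0,0],
  [0,0,0,-0.05,0,0,0],
  [0,0,0,-0.05,0,0,0],
  [0,0,0,0,0,0,0],
  [0,0,0,0,0,0,0],
])

```text
time_s: 37.6
ee_pos: [0.3884, -0.2471, 0.2784]
tool_rot: [3.141, -0.002, 0.109]
wrist_force: [0.3, 0.9, -0.4]
grip_width: 0.001
gripper_force: 0.0
```

```bash
python3 - <<'E'
from h import *
s=r.sense();print(loc(s["ee_pos"]));c=cam("wrist");t=cam("top");sc=cam("scene")
def red(cc):
    H=hsv(cc);return blobs(((H[...,0]<6)|(H[...,0]>174))&(H[...,1]>150)&(H[...,2]>60),15)
X=cloud(c)
for b in red(c)[:3]: u=cv2.minEnclosingCircle(b)[0];print(u,loc(X[int(u[1]),int(u[0])]),loc(plane(c,u,.099)[0]))
print("expected down/up px",proj(c,[ov(-.071,-.216,.099),ov(-.0705,-.216,.142)]))
cv2.imwrite("pics/end.png",np.hstack([cv2.resize(c["p"][:260],(400,186)),cv2.resize(t["p"][60:320],(400,186))])[:,:,::-1])
E
```

```text
[-0.2818 -0.2182  0.2784]
expected down/up px [[280.56153854 -63.43574708]
 [279.99224328 -92.26809304]]
```

View pics/end.png

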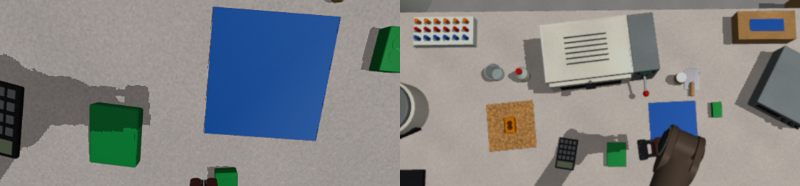

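The blue mat is empty, the amber block is on the cork mat and the door is shut. Checking the knob height in the top view before handing in.

```bash
python3 - <<'E'
from h import *
t=cam("top");H=hsv(t);m=((H[...,0]<6)|(H[...,0]>174))&(H[...,1]>150)&(H[...,2]>60);m[:,:330]=0;m[:,370:]=0
X=cloud(t)
for b in blobs(m,10): u=cv2.minEnclosingCircle(b)[0];print(u,X[int(u[1]),int(u[0])])
print(proj(t,[ov(-.071,-.216,.099),ov(-.0705,-.216,.142)]))
m=(H[...,0]>8)&(H[...,0]<28)&(H[...,1]>110)&(X[...,2]>.02)&(X[...,2]<.06)&(abs(X[...,1]-.34)<.1)
for q in blobs(m,60): print("cured",rect(t,q,.031))
E
```

```text
(344.25, 190.375) [ 0.59827581 -0.2200346   0.11107207]
[[344.25939201 190.73948181]
 [345.95799462 188.61896106]]
cured [4.79700e-01 3.40800e-01 3.10000e-02 6.41006e+01 4.30340e+01 5.04300e+00]
```

The lever knob's top is at 0.111 m, so it is down and holding. Handing in.

```bash
python3 -c "
from workcell import r
print(r.sign_off())"
```

```text
the job is handed in; nothing more can be done
None
```

The job is done and handed in after about 38 s of robot time: the cured block is flat on the cork mat, both uncured blocks went flat side by side onto the tray, the door was pushed up to its stop, and the start lever was then pressed and stayed down.

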